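# Seat the turning chuck on the pottery wheel's keyed shaft

### The arm

A 6-joint arm with a two-finger parallel gripper is mounted at the origin on the work surface. World frame = base frame: x ahead of the robot, y to its left, z up, the work surface at z = 0. Lengths are in mm, angles in rad, forces in N, time in s.
With the tool pointing down it reaches from about 400 to 925 mm from the base axis. Payload 12.5 kg.
Tool frame: the origin (TCP) lies between the finger pads; the fingertips stand 11 mm ahead of it and the grasp point (between the pads) lies 8 mm behind it (env.tip_extent is the distance from the TCP to the fingertips, in mm); x points along the fingers, z is the direction in which the jaws open and shut, and the axes are right-handed (so a half turn about x gives the same grasp; the last joint's range is limited). The gripper opens to 95 mm and grips with 3 to 60 N. Pads are 20 mm wide; open, the fingers measure 119 mm over their backs; the gripper's body (75 mm by 180 mm) begins 59 mm behind the grasp point.
Start: joints at [1.194, 0.491, 1.559, -0, 1.092, -0.106], TCP at [167.171, 602.245, 225.661] pointing down, gripper open.
Joint ranges: [-3.1, 3.1], [-0.84, 2.19], [0.05, 2.79], [-1.13, 4.28], [0.06, 2.93], [-2.69, 2.69]. Speed limits (rad/s): [2.22, 2.22, 2.79, 3.14, 3.14, 3.14].

### API

Orientations are given as [roll, pitch, yaw] about the fixed x, y, z axes, in that order (R = Rz(yaw) Ry(pitch) Rx(roll)).
In Python, from cell import status, imaging, env gives the robot as it stands. The module is installed in compiled form; this text tells all that it offers.
- The arm moves only by the tool apply_moves, never from a script. Its argument "increments" is a list of rows, each a list of 5 numbers: the closure, from 0 (fully open) to 1 (shut), then the shift along the tool's x, y, z in mm, then the turn about the tool's x in degrees. A call has 1 to 10 rows; each row shifts and turns the commanded pose from where the row before left it, along the tool's axes as they then stand; what a row does not reach is not made up. A row lasts 1/10 s, in which the tool goes at most 50 mm and 8.59 degrees, less where a joint would pass 70% of its speed; a pose out of reach is approached as far as the arm can. A call with a gripper value outside its range is refused whole. The fingers move at their own pace and stop on an object; the grip force is fixed at half the most. Time passes only in rows, so rows that do not move let the fingers close. It gives the time, the measured TCP pose, the force and the opening at its end, in the units of the state.
- status.state(): the state, without advancing time (a new reading comes with each control period).
- imaging.read_camera(name): name is "scene" or "top"; returns a dict with "pixels" (384x512x3 uint8, red, green, blue), "fovy" (degrees; the focal length in pixels is half the picture's height over the tangent of half this angle, whatever the lens; pixels are square), "cx", "cy" (the principal point, pixels), "distortion" ([k1, k2, p1, p2, k3] as OpenCV has them; the pictures are not rectified), "R" (3x3) and "t" (3): a world point X has camera coordinates R X + t. Camera axes: x right, y down, z forward; pixel columns grow to the right and rows downward; lengths in mm; the calibration is good to about 2 mm. A picture is of the moment at which its call begins. There is no depth.
- env.job_done(): hands the job in, once; it reports no verdict.
The state is a dict: "t": time; "joints": joint angles; "qvel": joint speeds; "tau": joint torques, N m; "eef_pos": TCP position; "tcp_rot": TCP orientation; "ft_force": force on the tool from outside, world axes, zero at the start; "moment": the same for the moment, N m; "opening": opening from 0.0 (shut) to 1.0 (fully open).
Only numpy, scipy, OpenCV 4.12 (cv2) and the standard library are available. Lean on these libraries where they do the work, as an engineer would, in place of code of your own. Each camera call takes 0.05 s, during which the arm holds its last target. There are 200 camera calls.

### The job

Put the turning chuck back on the little pottery wheel: slip it, flange down, over the upright shaft, turn it there until its keyway drops over the shaft's key, and see it fully home with the flange flat on the wheel's collar, then let go. Go gently: never force it down on the key, and leave the bowl, the jar and the loop tool where they are.

Things in the scene. Friction and masses are not known exactly. Their poses are not given: they have to be found in the camera images.
- chuck_grip (a point): The turning chuck: a loose bare-aluminium flanged hub, 0.25 to 0.4 kg, standing flange down on the table. Flange 96 mm across, 12 mm thick; above it a plain round boss 44 mm across, its top 58 mm above the underside. Grip the boss from above, any yaw, about 35 N. This point is on the axis, 36 mm above the underside, 24 mm above the flange's upper face. z up along the axis, +x towards the keyway.
- chuck_foot (a point): The same chuck, same axes: centre of its underside, the lower mouth of the bore. The round bore, 20 mm, goes right through along the axis. Its one keyway, 9 mm wide, reaching 16.5 mm from the axis towards +x, runs the whole length of the bore, open above and below. Gripped with the fingers closing along the keyway's line, it tips least when it rides on the key.
- wheel: Small pottery wheel, fixed to the table: white housing 190 by 190 mm, 64 mm tall, on top a dark steel collar 62 mm across, 6 mm high, from which a bare steel shaft rises. Origin under its centre; z up; +x is the side with vents and a black knob, away from the robot. Press on it with 25 N at most; over 60 N on housing or shaft counts as forcing.
- seat (a point): Centre of the collar's top face, 70 mm above the table, on the shaft's axis, axes as the wheel; the chuck's underside must lie flat here. At the shaft's root stands one key: steel block 7 mm wide, 10 mm tall, reaching 15 mm from the axis. It points along +x give or take up to 0.6 rad (either way, differs each time); this angle is not reported: see it or feel for it.
- shaft_top (a point): Top of the shaft, 46 mm above the collar; axes as the wheel. Shaft 18 mm across, last 5 mm tapered to 11 mm. It does not turn under the chuck's drag. Off the key, the chuck rides on the key's flat top, underside 10 mm above the collar; with the keyway within about 0.07 rad of the key nothing holds it up and it goes down the last 10 mm.
- bowl: Bystander: raw-clay bowl 110 mm wide, 55 mm tall; origin at the centre of its foot.
- slip_jar: Bystander: closed white jar with black cap, 56 mm wide, 70 mm tall; origin at the centre of its foot.
- loop_tool: Bystander: wooden-handled loop tool lying flat, 170 mm long along its x axis (from -70 to +100 mm), 22 mm wide, 12 mm tall; origin under its handle.
There are look-alikes about, which are no part of the job. Leave any blue or yellow look-alike of the part that bears chuck_grip alone.

How it is judged:
By the outcome, as a careful person would: the job done as asked, in the order asked, and still so for the second after the job is handed in, with the robot touching nothing.
It also fails if it takes over 51 s, if anything falls off the work surface, if the arm or the gripper's body presses on something with over 40 N, if the wrist force passes 120 N, or if a joint passes its speed limit or range.

## Working session

There is one attempt and no reset: what is moved stays moved. The work goes in short steps, Python scripts to look and compute and a tool call to move; the robot and the scene stay as the last step left them, time stands still between calls to the robot, and variables do not carry over. Pictures are saved under pics/ and viewed, about 8 in all and at most 12, crops included, and the job is handed in when it is done.

Besides the shell and the picture viewer there is one more tool, called after "Emit:" as name([rows], argument=value, ...), one row to a line, values as JSON. apply_moves: Moves the arm, as the interface text tells. Its arguments: {"type":"object","properties":{"increments":{"type":"array"}},"required":["increments"]}

```bash
mkdir -p pics
cat > h.py <<'E'
import numpy as np, cv2
from cell import status, imaging, env
def K(c):
    f=c["pixels"].shape[0]/2/np.tan(np.radians(c["fovy"])/2)
    return np.array([[f,0,c["cx"]],[0,f,c["cy"]],[0,0,1.]])
def ray(c,uv,z):
    uv=np.array(uv,float).reshape(-1,1,2)
    n=cv2.undistortPoints(uv,K(c),np.array(c["distortion"],float)).reshape(-1,2)
    R=np.array(c["R"]);t=np.array(c["t"])
    d=np.c_[n,np.ones(len(n))]@R; o=-R.T@t
    s=(z-o[2])/d[:,2]
    return o+s[:,None]*d
def proj(c,X):
    R=np.array(c["R"],float);return cv2.projectPoints(np.array(X,float).reshape(-1,3),cv2.Rodrigues(R)[0],np.array(c["t"],float),K(c),np.array(c["distortion"],float))[0].reshape(-1,2)
def save(n,im,s=1): cv2.imwrite("pics/"+n,cv2.resize(im[...,::-1],None,fx=s,fy=s,interpolation=cv2.INTER_CUBIC))
E
python3 - <<'E'
from h import *
import pickle
print(status.state())
for n in("top","scene"):
    c=imaging.read_camera(n);pickle.dump(c,open(n+".pkl","wb"));save(n+"0.png",c["pixels"],1.5)
    print(n,c["fovy"],c["cx"],c["cy"],c["distortion"],-np.array(c["R"]).T@c["t"])
E
```

```text
{'t': 0.0, 'joints': array([ 1.19439018e+00,  4.91556601e-01,  1.55948328e+00, -1.50297740e-05,
        1.09170333e+00, -1.05600135e-01]), 'qvel': array([ 0.00116767,  0.00160358,  0.00106658,  0.00058645, -0.00082273,
        0.00056974]), 'tau': array([-3.64022606e-03, -6.12639070e+01, -2.58183968e+01,  6.91751833e-02,
        4.81904950e-02, -5.62737262e-05]), 'eef_pos': array([167.08189689, 601.99394232, 225.05193359]), 'tcp_rot': array([ 3.04757737,  1.56964569, -1.93561069]), 'ft_force': array([ 0.46720874, -0.46158589, -0.17771599]), 'moment': array([-0.01498265,  0.05159277,  0.01353302]), 'opening': 1.0018878908874205}
top 44.94343646906346 257.09240006884585 188.16756857068887 [-0.00582192  0.          0.          0.          0.        ] [ 416.35310344   70.49872563 1017.26393116]
scene 51.95511832874278 259.61114439040074 189.6934181469697 [-0.10329783  0.          0.          0.          0.        ] [1388.71076986  207.16595915  664.4574345 ]
```

View pics/top0.png

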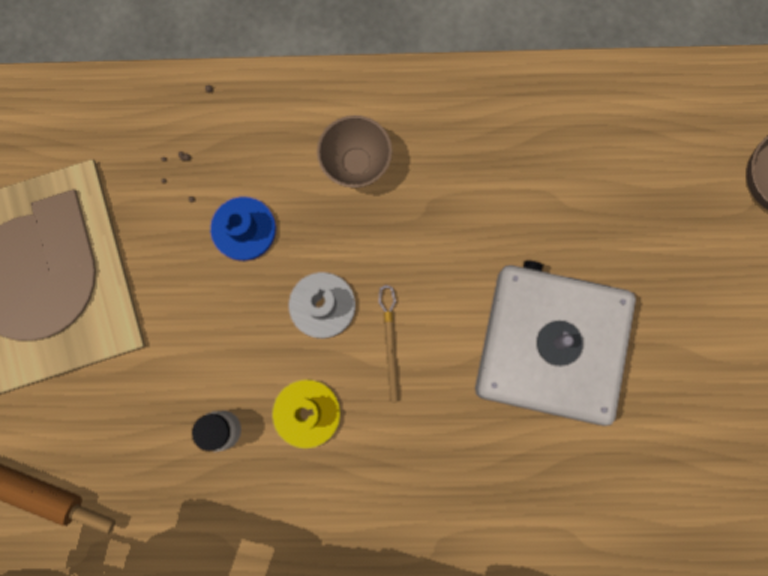

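View pics/scene0.png

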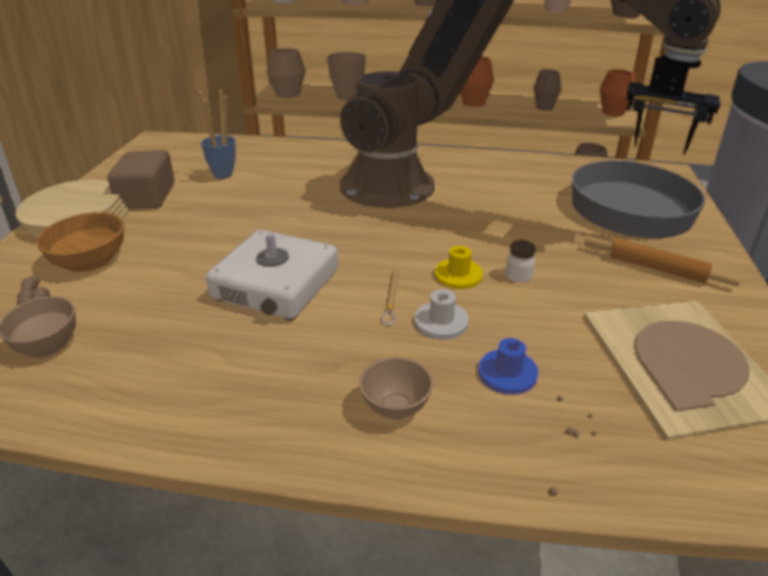

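The top view shows the chuck at (215,203) native pixels, between the blue and yellow look-alikes. The wheel's shaft is near (373,229), with the knob on its far side at the upper left. The loop tool lies between the chuck and the wheel.

Run:
```python
from h import *
import pickle
c=pickle.load(open("top.pkl","rb"));s=pickle.load(open("scene.pkl","rb"))
im=c["pixels"];hsv=cv2.cvtColor(im,cv2.COLOR_RGB2HSV)
m=((hsv[...,1]<40)&(hsv[...,2]>110)).astype(np.uint8)
for k in cv2.findContours(m,cv2.RETR_EXTERNAL,cv2.CHAIN_APPROX_NONE)[0]:
    if cv2.contourArea(k)<400: continue
    r=cv2.minAreaRect(k);(e)=cv2.fitEllipse(k)
    print(cv2.contourArea(k),r,e)
    if cv2.contourArea(k)<3000:
        w=ray(c,k[:,0,:],12)[:,:2];(x,y),R=cv2.minEnclosingCircle(w.astype(np.float32)); print("flange",x,y,R,w.mean(0), ray(c,[e[0]],12))
    else:
        b=cv2.boxPoints(r);W=ray(c,b,64);print("wheel",W,W.mean(0))
# collar dark
d=((hsv[...,2]<90)).astype(np.uint8);d[:, :330]=0;d[:,420:]=0;d[:190]=0;d[270:]=0
k=max(cv2.findContours(d,cv2.RETR_EXTERNAL,cv2.CHAIN_APPROX_NONE)[0],key=cv2.contourArea)
e=cv2.fitEllipse(cv2.convexHull(k));print("collar",e,ray(c,[e[0]],70))
def crop(p,u,v,h): return cv2.resize(p[v-h:v+h,u-h:u+h],(390,290) if 0 else (300,300),interpolation=cv2.INTER_CUBIC)
a=np.hstack([crop(im,215,203,26),crop(im,373,229,26)])
q=s["pixels"];b=np.hstack([crop(q,294,208,26),crop(q,181,168,26)])
save("crop1.png",np.vstack([a,b]))
```

```text
1418.0 ((214.5, 203.0), (42.0, 43.0), 90.0) ((214.33131408691406, 203.10096740722656), (42.20402908325195, 42.834232330322266), 77.78492736816406)
flange 546.0126342773438 179.72064208984375 47.93156051635742 [545.59275124 179.7790385 ] [[545.29666416 179.96600473  12.        ]]
8116.0 ((371.22503662109375, 229.7925567626953), (94.251953125, 90.69330596923828), 12.011479377746582) ((370.8367614746094, 229.97523498535156), (103.6738510131836, 107.37741088867188), 125.08489990234375)
wheel [[ 409.94033908  -30.80507681   64.        ]
 [ 591.54261791  -76.64614572   64.        ]
 [ 546.66222473 -264.5567607    64.        ]
 [ 368.04061607 -213.79201726   64.        ]] [ 479.04644944 -146.45000012   64.        ]
938.5 ((194.0, 25.5), (21.0, 72.0), 90.0) ((192.16033935546875, 27.11602783203125), (20.696338653564453, 73.81385803222656), 90.02167510986328)
flange 945.7825927734375 226.58734130859375 84.12712860107422 [958.78080977 227.36037383] [[959.3252479  230.92410343  12.        ]]
2165.0 ((326.5, 16.5), (33.0, 107.0), 90.0) ((318.0694885253906, 14.049517631530762), (33.146995544433594, 111.74169921875), 86.02841186523438)
flange 998.015380859375 -82.4057846069336 126.06731414794922 [984.16714287 -81.02797717] [[984.2875482  -62.84710596  12.        ]]
550.0 ((68.01789855957031, 16.622817993164062), (25.161989212036133, 47.640419006347656), 46.16913986206055) ((68.07466888427734, 16.35771942138672), (25.62013053894043, 44.18518829345703), 55.09333801269531)
flange 994.0555419921875 526.3004760742188 58.041969299316406 [991.10362264 525.70173904] [[994.54024303 524.00058494  12.        ]]
collar ((372.7220764160156, 228.34808349609375), (28.986604690551758, 30.11724853515625), 102.07887268066406) [[ 480.1308996 -148.3386148   70.       ]]
```

View pics/crop1.png

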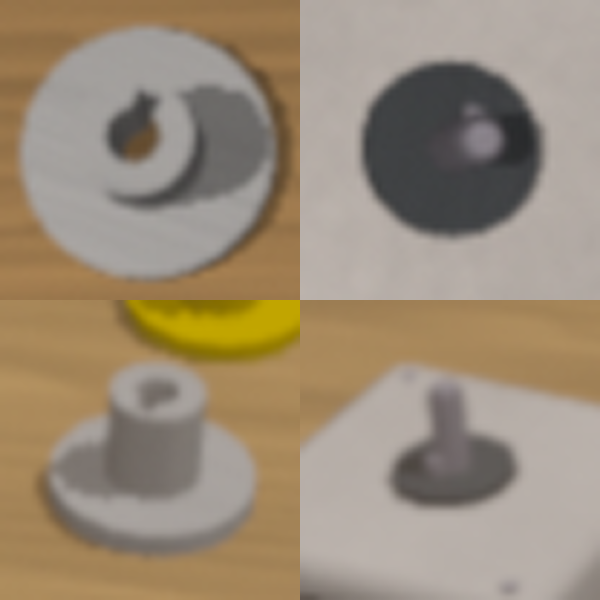

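Top crops: the keyway notch sits at crop (147,100), and the key shows as a bright spot at (172,110) in its own crop. In the scene view the key is at crop (135,160). I'll convert these to angles.

Run:
```python
from h import *
import pickle
from scipy.spatial.transform import Rotation as Ro
c=pickle.load(open("top.pkl","rb"));s=pickle.load(open("scene.pkl","rb"))
st=status.state();R=Ro.from_euler("xyz",st["tcp_rot"]).as_matrix();print("tool\n",R.round(3),st["eef_pos"])
k=52/300
ch=np.array([545.7,179.8]);wh=np.array([480.1,-148.3])
# axis position check: mid of bore at top
P=ray(c,[[189+147*k,177+100*k]],58)[0];print("keyway",P,np.arctan2(*(P[:2]-ch)[::-1]),np.linalg.norm(P[:2]-ch))
print("bore top centre proj crop",(proj(c,[*ch,58])-[189,177])/k)
P=ray(c,[[347+172*k,203+110*k]],80)[0];print("key top",P,np.arctan2(*(P[:2]-wh)[::-1]),np.linalg.norm(P[:2]-wh))
P=ray(s,[[155+135*k,142+160*k]],80)[0];print("key scene",P,np.arctan2(*(P[:2]-wh)[::-1]),np.linalg.norm(P[:2]-wh))
print("shaft top in top",ray(c,[[347+182*k,203+138*k]],116),"scene",ray(s,[[155+146*k,142+88*k]],116))
# scene collar & flange checks
hsv=cv2.cvtColor(s["pixels"],cv2.COLOR_RGB2HSV)
print("flange pts scene",ray(s,[[268+48*k,182+480*k-300*k],[268+256*k,182+480*k-300*k]],12))
b=ray(s,[[155+90*k,142+170*k],[155+217*k,142+170*k]],70);print("collar scene",b,b.mean(0))
for p in([400.,430],):pass
# wheel yaw via top-view corners (scaled coords)
W=ray(c,np.array([[503,268],[635,293],[612,423],[478,394]])/1.5,64);print(W, W.mean(0))
for i in range(4): d=W[(i+1)%4]-W[i];print(np.arctan2(d[1],d[0]),np.linalg.norm(d))
```

```text
tool
 [[-0.    -0.964  0.267]
 [-0.001  0.267  0.964]
 [-1.     0.    -0.001]] [167.07638776 602.03554086 225.11356383]
keyway [557.87175117 174.60659228  58.        ] -0.40329032403185205 13.233405091833504
bore top centre proj crop [[132.74899732 133.54747381]]
key top [ 491.92843324 -154.93130541   80.        ] -0.5109633449020214 13.56045885733897
key scene [ 496.234403   -152.36845943   80.        ] -0.24701105661325645 16.639450778960146
shaft top in top [[ 479.58492819 -149.07707718  116.        ]] scene [[ 487.49891647 -145.58619558  116.        ]]
flange pts scene [[563.17770059 133.5294269   12.        ]
 [548.51409234 229.05032243  12.        ]]
collar scene [[ 493.2785129  -177.64966554   70.        ]
 [ 483.7488271  -115.53552396   70.        ]] [ 488.51367    -146.59259475   70.        ]
[[ 585.09337938  -77.95995318   64.        ]
 [ 546.61544656 -257.51854641   64.        ]
 [ 371.87562056 -214.28276214   64.        ]
 [ 413.17944634  -36.92980593   64.        ]] [ 479.19097321 -146.67276691   64.        ]
-1.781895471493256 183.63507212936008
2.8990347628789035 180.0092770692877
1.3419843648870033 182.09908594275439
-0.23428400428409826 176.74239264130767
```

Emit:
apply_moves([
  [0, 0, -34, -22, 0],
  [0, 0, -34, -22, 0],
  [0, 0, -34, -22, 0],
  [0, 0, -34, -22, 0],
  [0, 0, -34, -22, 0],
  [0, 0, -34, -22, 0],
  [0, 0, -34, -22, 0],
  [0, 0, -34, -22, 0],
  [0, 0, -34, -22, 0],
  [0, 0, -34, -22, 0],
])

```text
t: 1.1
eef_pos: [436.7, 297.9, 225.5]
tcp_rot: [2.052, 1.571, -2.931]
ft_force: [0.2, 0.2, -0.0]
opening: 1.001
```

Emit:
apply_moves([
  [0, 0, -34, -22, 0],
  [0, 0, -34, -22, 0],
  [0, 0, -34, -22, 0],
  [0, 0, -34, -20, 0],
  [0, 0, 0, 0, 8.1],
  [0, 0, 0, 0, 8.1],
  [0, 0, 0, 0, 8.1],
  [0, 0, 0, 0, 8.1],
  [0, 0, 0, 0, 8.1],
  [0, 0, 0, 0, 8.1],
])

```text
t: 2.1
eef_pos: [543.8, 180.0, 225.3]
tcp_rot: [2.744, 1.57, -3.093]
ft_force: [-0.9, 0.9, -1.1]
opening: 0.998
```

Emit:
apply_moves([
  [0, 0, 0, 0, 8.1],
  [0, 0, 0, 0, 8.1],
  [0, 0, 0, 0, 8.1],
  [0, 0, 0, 0, 8.1],
  [0, 0, 0, 0, 8.1],
  [0, 0, 0, 0, 8.1],
  [0, 0, 0, 0, 0],
])

```text
t: 2.8
eef_pos: [543.8, 180.0, 225.4]
tcp_rot: [-2.715, 1.57, -3.114]
ft_force: [-0.9, 0.3, -0.3]
opening: 1.003
```

```bash
cat >> h.py <<'E'
from scipy.spatial.transform import Rotation as Ro
def pose():
    st=status.state();return st,Ro.from_euler("xyz",st["tcp_rot"]).as_matrix()
def to(target):
    st,R=pose();d=np.array(target)-st["eef_pos"];z=R[:,2]
    print("pos",st["eef_pos"].round(1),"jaw yaw",np.arctan2(z[1],z[0]).round(3),"tilt",R[:,0].round(3),"F",st["ft_force"].round(1),"t",st["t"],"open",round(st["opening"],3),"tool shift",(R.T@d).round(1))
E
python3 - <<'E'
from h import *
to([545.7,179.8,120])
c=imaging.read_camera("scene")
# ellipse fits in scene for flange tops
hsv=cv2.cvtColor(c["pixels"],cv2.COLOR_RGB2HSV)
m=((hsv[...,1]<45)&(hsv[...,2]>110)).astype(np.uint8);m[:, :270]=0;m[:,320:]=0;m[:185]=0;m[235:]=0
k=max(cv2.findContours(m,cv2.RETR_EXTERNAL,cv2.CHAIN_APPROX_NONE)[0],key=cv2.contourArea)[:,0,:]
print(k.min(0),k.max(0))
print("flange near(bottom) edge z0",ray(c,[k[k[:,1].argmax()]],0),"left",ray(c,[k[k[:,0].argmin()]],10),"right",ray(c,[k[k[:,0].argmax()]],10))
ang=np.linspace(0,6.283,60)
im=c["pixels"].copy()
for cc,r,z in (((545.7,179.8),48,12),((545.7,179.8),22,58),((480.1,-148.3),31,70),((480.1,-148.3),5.5,116)):
    for p in proj(c,np.c_[cc[0]+r*np.cos(ang),cc[1]+r*np.sin(ang),ang*0+z]): cv2.circle(im,tuple(int(round(v)) for v in p),0,(255,0,0),-1)
save("scene1.png",np.hstack([im[120:250,140:330]]),4)
E
```

```text
pos [543.8 180.  225.4] jaw yaw -0.399 tilt [-0.001 -0.    -1.   ] F [-0.9  0.3 -0.3] t 2.8 open 1.003 tool shift [105.4   0.5   1.9]
[277 193] [311 225]
flange near(bottom) edge z0 [[590.14234816 186.21295862   0.        ]] left [[537.62226472 132.56517606  10.        ]] right [[558.57813506 225.95437679  10.        ]]
```

View pics/scene1.png

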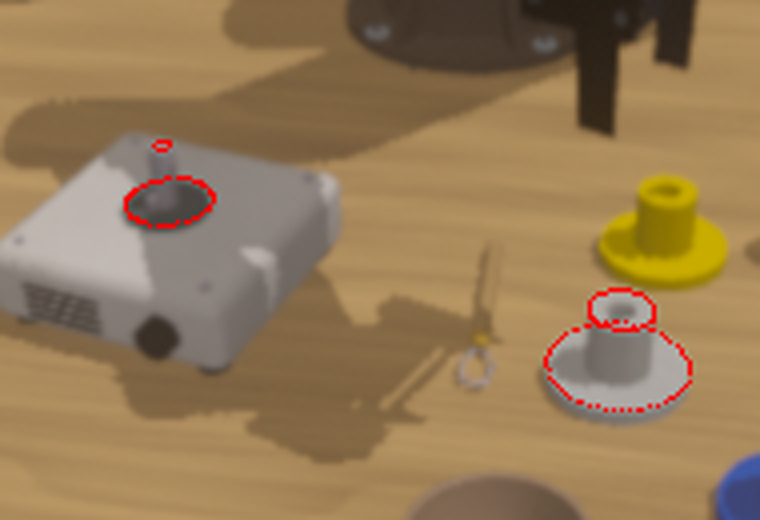

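The projected rings land on the chuck and the collar in the scene view, so the positions hold. I'll descend and grip.

Emit:
apply_moves([
  [0, 30, 0.5, 2, 0],
  [0, 35, 0, 0, 0],
  [0, 35, 0, 0, 0],
  [0, 30, 0, 0, 0],
  [0, 30, 0, 0, 0],
  [0, 20, 0, 0, 0],
  [0, 10, 0, 0, 0],
  [0, 7.5, 0, 0, 0],
  [0, 0, 0, 0, 0],
])

```text
t: 3.75
eef_pos: [546.0, 179.8, 27.9]
tcp_rot: [-2.729, 1.57, -3.124]
ft_force: [-0.6, 0.6, -0.4]
opening: 1.001
```

Emit:
apply_moves([
  [1, 0, 0, 0, 0],
  [1, 0, 0, 0, 0],
  [1, 0, 0, 0, 0],
  [1, 0, 0, 0, 0],
  [1, 0, 0, 0, 0],
  [1, 0, 0, 0, 0],
  [1, 0, 0, 0, 0],
  [1, 0, 0, 0, 0],
])

```text
t: 4.55
eef_pos: [546.2, 179.8, 28.2]
tcp_rot: [0.702, 1.57, 0.306]
ft_force: [0.2, -0.0, 0.3]
opening: 0.456
```

Emit:
apply_moves([
  [1, -5, 0, 0, 0],
  [1, -10, 0, 0, 0],
  [1, -20, 0, 0, 0],
  [1, -25, 0, 0, 0],
  [1, -25, 0, 0, 0],
  [1, -25, 0, 0, 0],
  [1, -25, 0, 0, 0],
  [1, -15, 0, 0, 0],
  [1, -7, 0, 0, 0],
  [1, 0, 0, 0, 0],
])

```text
t: 5.55
eef_pos: [546.0, 179.8, 186.1]
tcp_rot: [0.658, 1.569, 0.262]
ft_force: [0.9, 0.7, -3.9]
opening: 0.458
```

Emit:
apply_moves([
  [1, 0, -10, 2, 0],
  [1, 0, -20, 4, 0],
  [1, 0, -30, 6, 0],
  [1, 0, -35, 7, 0],
  [1, 0, -35, 7, 0],
  [1, 0, -35, 7, 0],
  [1, 0, -35, 7, 0],
  [1, 0, -35, 7, 0],
  [1, 0, -35, 7, 0],
  [1, 0, -30, 6, 0],
])

```text
t: 6.55
eef_pos: [484.1, -122.0, 184.2]
tcp_rot: [-3.092, 1.569, 2.794]
ft_force: [0.6, 0.0, -3.6]
opening: 0.456
```

Emit:
apply_moves([
  [1, 0, -18, 4, 0],
  [1, 0, -10, 2, 0],
  [1, 0, 0, 0, 0],
  [1, 0, 0, 0, 0],
])

```text
t: 6.95
eef_pos: [480.0, -147.8, 184.7]
tcp_rot: [2.849, 1.57, 2.453]
ft_force: [0.4, 0.5, -3.0]
opening: 0.459
```

Run:
```python
from h import *
to([480.1,-148.3,183])
c=imaging.read_camera("scene");st,R=pose();x,y,z=st["eef_pos"]
im=c["pixels"].copy()
ang=np.linspace(0,6.283,60)
for cc,r,h in (((x,y),48,z-28+12),((x,y),22,z-28+58),((x,y),48,z-28),((480.1,-148.3),31,70),((480.1,-148.3),5.5,116)):
    for p in proj(c,np.c_[cc[0]+r*np.cos(ang),cc[1]+r*np.sin(ang),ang*0+h]): cv2.circle(im,tuple(int(round(v)) for v in p),0,(255,0,0),-1)
t=imaging.read_camera("top");it=t["pixels"].copy()
for p in proj(t,np.c_[x+48*np.cos(ang),y+48*np.sin(ang),ang*0+z-16]): cv2.circle(it,tuple(int(round(v)) for v in p),0,(255,0,0),-1)
p=proj(t,[x,y,z])[0].astype(int)
save("held.png",np.hstack([im[90:190,130:230],it[p[1]-50:p[1]+50,p[0]-50:p[0]+50]]),4)
```

```text
pos [ 480.  -147.8  184.7] jaw yaw -0.397 tilt [-0.001  0.001 -1.   ] F [ 0.4  0.5 -3. ] t 6.95 open 0.459 tool shift [ 1.7 -0.4  0.3]
```

View pics/held.png

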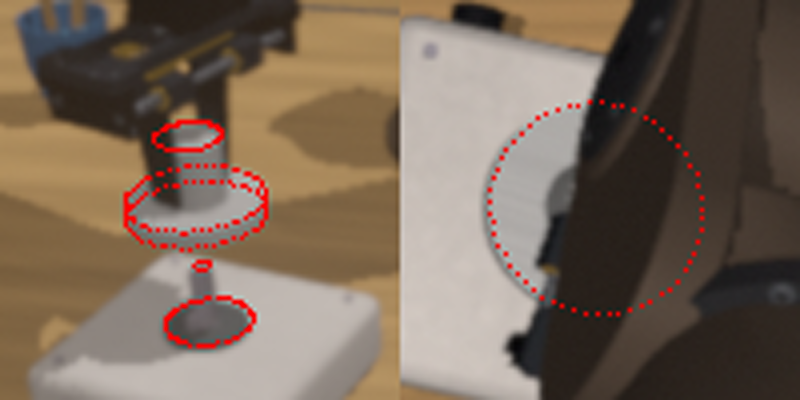

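The chuck hangs level above the shaft, with the predicted rings matching to about 1 px in both views. I'll descend gently and watch the force.

Emit:
apply_moves([
  [1, 10, -0.4, 0.3, 0],
  [1, 15, 0, 0, 0],
  [1, 10, 0, 0, 0],
  [1, 3, 0, 0, 0],
  [1, 2, 0, 0, 0],
  [1, 2, 0, 0, 0],
  [1, 1, 0, 0, 0],
  [1, 0, 0, 0, 0],
])

```text
t: 7.85
eef_pos: [480.4, -148.8, 142.2]
tcp_rot: [0.294, 1.571, -0.103]
ft_force: [0.8, -0.7, -3.5]
opening: 0.458
```

Emit:
apply_moves([
  [1, 1, 0, 0, 0],
  [1, 1, 0, 0, 0],
  [1, 1, 0, 0, 0],
  [1, 0, 0, 0, 0],
])

```text
t: 8.25
eef_pos: [480.5, -148.9, 139.1]
tcp_rot: [-0.022, 1.57, -0.418]
ft_force: [-0.3, -0.8, -2.3]
opening: 0.456
```

Emit:
apply_moves([
  [1, 1, 0, 0, 0],
  [1, 1, 0, 0, 0],
  [1, 1, 0, 0, 0],
  [1, 1, 0, 0, 0],
  [1, 0, 0, 0, 0],
])

```text
t: 8.75
eef_pos: [480.6, -149.0, 135.1]
tcp_rot: [-0.11, 1.57, -0.507]
ft_force: [2.9, -3.6, -4.4]
opening: 0.458
```

Emit:
apply_moves([
  [1, 0, -0.3, 0.6, 0],
  [1, 2, 0, 0, 0],
  [1, 3, 0, 0, 0],
  [1, 3, 0, 0, 0],
  [1, 3, 0, 0, 0],
  [1, 0, 0, 0, 0],
])

```text
t: 9.35
eef_pos: [480.7, -149.3, 123.6]
tcp_rot: [2.993, 1.57, 2.597]
ft_force: [2.1, -2.6, -6.7]
opening: 0.456
```

Emit:
apply_moves([
  [1, 0, -0.3, 0.4, 0],
  [1, 3, 0, 0, 0],
  [1, 3, 0, 0, 0],
  [1, 3, 0, 0, 0],
  [1, 3, 0, 0, 0],
  [1, 0, 0, 0, 0],
])

```text
t: 9.95
eef_pos: [480.8, -149.6, 111.6]
tcp_rot: [2.975, 1.57, 2.579]
ft_force: [1.0, 0.3, -3.4]
opening: 0.456
```

Emit:
apply_moves([
  [1, 1, 0, 0, 0],
  [1, 1, 0, 0, 0],
  [1, 1, 0, 0, 0],
  [1, 0, 0, 0, 0],
])

```text
t: 10.35
eef_pos: [481.0, -149.7, 109.0]
tcp_rot: [2.534, 1.571, 2.138]
ft_force: [0.2, 0.0, -3.7]
opening: 0.458
```

Emit:
apply_moves([
  [1, 1, 0, 0, 0],
  [1, 0, 0, 0, 0],
])

```text
t: 10.55
eef_pos: [481.1, -149.7, 108.1]
tcp_rot: [0.517, 1.571, 0.121]
ft_force: [0.9, 0.6, -3.3]
opening: 0.459
```

Emit:
apply_moves([
  [1, 1, 0, 0, 0],
  [1, 0, 0, 0, 0],
])

```text
t: 10.75
eef_pos: [481.2, -149.8, 107.5]
tcp_rot: [0.106, 1.57, -0.291]
ft_force: [-1.1, 0.4, 4.7]
opening: 0.456
```

It touches the key's top at about the expected height with roughly 8 N. I'll now turn in small steps.

Emit:
apply_moves([
  [1, 0, 0, 0, 1.5],
  [1, 0, 0, 0, 1.5],
  [1, 0, 0, 0, 0],
])

```text
t: 11.05
eef_pos: [481.4, -149.6, 107.4]
tcp_rot: [0.41, 1.57, -0.041]
ft_force: [1.3, 3.0, 5.9]
opening: 0.458
```

Emit:
apply_moves([
  [1, 0, 0, 0, 1.5],
  [1, 0, 0, 0, 1.5],
  [1, 0, 0, 0, 0],
])

```text
t: 11.35
eef_pos: [480.8, -149.8, 106.8]
tcp_rot: [-2.515, 1.57, -3.017]
ft_force: [0.3, -1.1, -2.9]
opening: 0.459
```

The force dropped off, so the keyway is over the key. I'll turn a little further to centre it, then go down.

Emit:
apply_moves([
  [1, 0, 0, 0, 2],
  [1, 1, 0, 0, 0],
  [1, 1, 0, 0, 0],
  [1, 0, 0, 0, 0],
])

```text
t: 11.75
eef_pos: [480.8, -149.7, 104.7]
tcp_rot: [-3.018, 1.57, 2.73]
ft_force: [-0.1, -0.7, -3.7]
opening: 0.458
```

Emit:
apply_moves([
  [1, 1, 0, 0, 0],
  [1, 1, 0, 0, 0],
  [1, 0, 0, 0, 0],
])

```text
t: 12.05
eef_pos: [481.0, -149.7, 102.9]
tcp_rot: [3.042, 1.571, 2.506]
ft_force: [0.1, 0.4, -3.7]
opening: 0.456
```

Free. Home is at TCP z ≈ 97.7.

Emit:
apply_moves([
  [1, 1, 0, 0, 0],
  [1, 1, 0, 0, 0],
  [1, 1, 0, 0, 0],
  [1, 1, 0, 0, 0],
  [1, 0, 0, 0, 0],
])

```text
t: 12.55
eef_pos: [481.0, -149.7, 99.0]
tcp_rot: [2.776, 1.571, 2.24]
ft_force: [-0.1, -1.4, -3.8]
opening: 0.456
```

Emit:
apply_moves([
  [1, 1, 0, 0, 0],
  [1, 0, 0, 0, 0],
])

```text
t: 12.75
eef_pos: [481.1, -149.7, 98.2]
tcp_rot: [0.357, 1.571, -0.179]
ft_force: [-1.6, -1.2, -2.3]
opening: 0.458
```

Emit:
apply_moves([
  [1, 0.8, 0, 0, 0],
  [1, 0, 0, 0, 0],
])

```text
t: 12.95
eef_pos: [481.1, -149.8, 98.1]
tcp_rot: [0.147, 1.57, -0.389]
ft_force: [-3.5, -0.2, 9.6]
opening: 0.456
```

It is seated on the collar, about 9.7 mm below the key contact and carrying about 13 N. I'll release, retreat and check.

Emit:
apply_moves([
  [0.4, 0, 0, 0, 0],
  [0.3, 0, 0, 0, 0],
  [0, 0, 0, 0, 0],
  [0, 0, 0, 0, 0],
  [0, 0, 0, 0, 0],
  [0, 0, 0, 0, 0],
  [0, 0, 0, 0, 0],
])

```text
t: 13.65
eef_pos: [481.1, -149.7, 97.3]
tcp_rot: [1.466, 1.571, 0.93]
ft_force: [-0.0, -0.3, 0.7]
opening: 0.974
```

Emit:
apply_moves([
  [0, -5, 0, 0, 0],
  [0, -10, 0, 0, 0],
  [0, -20, 0, 0, 0],
  [0, -25, 0, 0, 0],
  [0, -25, 0, 0, 0],
  [0, -25, 0, 0, 0],
  [0, -20, 0, 0, 0],
  [0, 0, 0, 0, 0],
])

```text
t: 14.45
eef_pos: [481.8, -150.0, 230.4]
tcp_rot: [0.127, 1.566, -0.409]
ft_force: [-0.8, -0.7, 0.3]
opening: 0.999
```

Emit:
apply_moves([
  [0, 0, 25, 0, 0],
  [0, 0, 35, 0, 0],
  [0, 0, 35, 0, 0],
  [0, 0, 35, 0, 0],
  [0, 0, 35, 0, 0],
  [0, 0, 35, 0, 0],
  [0, 0, 20, 0, 0],
  [0, 0, 0, 0, 0],
  [0, 0, 0, 0, 0],
])

```text
t: 15.35
eef_pos: [592.9, 39.4, 226.7]
tcp_rot: [-2.569, 1.57, -3.105]
ft_force: [-0.6, -0.1, 0.6]
opening: 1.001
```

Run:
```python
from h import *
to([480.1,-148.3,183])
ang=np.linspace(0,6.283,60);o=[]
for n in("scene","top"):
    c=imaging.read_camera(n);im=c["pixels"].copy();raw=im.copy()
    for r,h in ((48,82),(22,128)):
        for p in proj(c,np.c_[481+r*np.cos(ang),-149.2+r*np.sin(ang),ang*0+h]): cv2.circle(im,tuple(int(round(v)) for v in p),0,(255,0,0),-1)
    p=proj(c,[481,-149,90])[0].astype(int);s=np.s_[p[1]-36:p[1]+36,p[0]-36:p[0]+36]
    o.append(np.vstack([raw[s],im[s]]))
    save(n+"_end_full.png",raw)
save("end.png",np.hstack(o),4)
```

```text
pos [592.9  39.4 226.7] jaw yaw -0.535 tilt [-0.001 -0.    -1.   ] F [-0.6 -0.1  0.6] t 15.35 open 1.001 tool shift [  43.8 -219.    -1.3]
```

View pics/end.png

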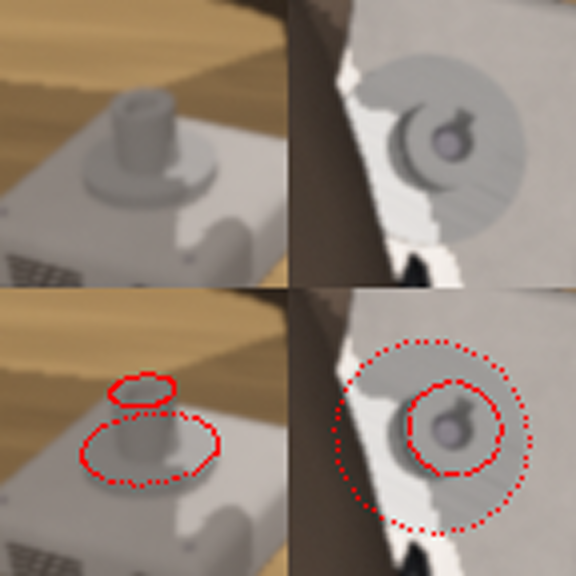

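View pics/scene_end_full.png

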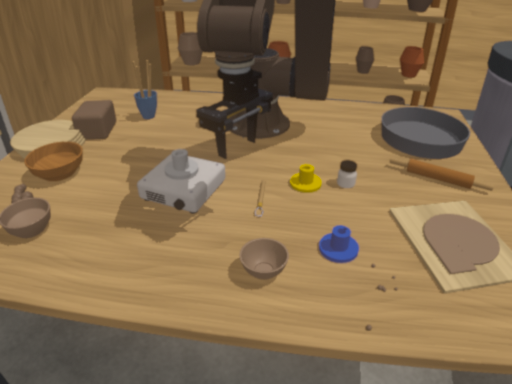

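The chuck sits level on the wheel with nothing gripping it. It is at or slightly below the seated-height rings and not 10 mm above them. The bowl, jar and loop tool haven't moved.

```bash
python3 -c "
from cell import env; print(env.job_done())"
```

```text
the job is handed in; nothing more can be done
None
```

The chuck is back on the wheel, flange down and keyed, and I handed the job in at about 15.5 s of the 51 s allowed.

- **Getting there:** I gripped the bare-aluminium chuck along its keyway line and lowered it over the shaft. It touched the key's top at about the expected height, with roughly 8 N.
- **Keying:** I turned it in small steps until the load vanished between 3° and 6°, then 2° more to centre it. It then slid down freely and met the collar at about 13 N, 9.7 mm below the key contact, against the 10 mm expected.
- **Last checks:** After release and retreat, both cameras show the chuck level on the collar with the gripper clear. The scene camera shows it about 1–2 pixels below the drawn seated-height rings. That is about the offset seen in the earlier views, and it rules out the chuck riding 10 mm up on the key.
- **Bystanders:** The bowl, jar, loop tool and coloured look-alikes look unmoved in the final scene picture; I checked this by eye and did not measure it.
- **Disagreement:** My first eyeballed points in the scene camera put things about 8 mm farther out in x than the top camera. Overlaying the top-camera positions on the scene picture matched, so I used those. The shaft's actual position, felt while lowering, was about 1.5 mm from that estimate.

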